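# Level the joiner's assembly board

## Task

Lay the blue spirit level lengthwise on the hinged plywood board and let go of it; its bubble will run off centre because the knob end of the board is too low. Then turn the red knob of the levelling foot until the bubble rests between the two black lines. Finally press the level gently but firmly down onto the board with the gripper and finish while still holding it pressed there, with the bubble still between the lines and the hand clear of the board and the knob; leave the other tools on the bench alone.

Things in the scene. Friction and masses are not known exactly. Their poses are not given: they have to be found in the camera images.
- level: Blue spirit level, a bar 180 long (its x) x 28 wide (its y) x 44 mm high, about 0.35 kg, starting loose and upright on the bench. Origin: centre of the underside; z up. The solid end blocks, x from 36 to 90 mm either way, have flat tops at 44 mm and are the places to press. Either end may point either way on the board.
- vial (a point): Middle of the level's green vial, 34 mm above the level's underside; axes as the level's. The vial is 72 mm long (x), 15 mm thick, open from above and from the sides, with two black lines 10 mm either side of its middle.
- bubble (a joint): Position of the white bubble (14 mm long) along the level's x, in m: 0 = centred between the two black lines, positive towards the level's +x end; it clears both lines only within 3 mm of 0. It runs to the higher end, 0.5 m per rad of slope (5 mm for 0.01 rad), at most 21 mm, and settles in about 0.6 s.
- board: Plywood board, 365 long (x) x 104 wide (y) x 18 mm thick, hinged at one end on a steel foot plate that stands slightly out of true. Origin: on the hinge axis, mid-thickness; x runs to the knob end, 362 mm from the hinge; z is normal to its top, 9 mm above the origin. Its knob end starts 0.02 to 0.05 rad too low. Steel cheeks either side of the hinge stand 6 mm above it, within 20 mm of the hinge.
- board_mid (a point): Point on the board's top surface, on its centre line, 140 mm from the hinge and 200 mm short of the knob's axis, about 83 mm above the bench when level; axes as the board's. A good place for the middle of the level.
- foot_knob: Red wing knob of the levelling foot, turning about its z (within 3 degrees of vertical, z up) through the board's centre line, 340 mm from the hinge. The wing to grip is 58 long (its x) x 16 wide (its y) x 30 mm high, from 3 mm below the origin to 27 mm above; below it a black collar 38 mm across. Origin: on the axis, 103 mm above the bench, always.
- knob_top (a point): Top of the knob, on its axis, 130 mm above the bench; axes as the knob's. Turning the knob clockwise seen from above raises the board's knob end, 0.02 rad per rad of turn (bubble: 10 mm per rad). It stays where it is left (friction 0.12 N m) and may need 1 to 2.3 rad in all, so perhaps two grasps; it turns 3.3 rad from stop to stop.
- plane: Bystander: wooden hand plane 180 x 52 x 95 mm, loose; origin at the centre of its underside.
- chisel_a: Bystander: chisel 240 mm long, lying; origin 110 mm from the butt, on the bench.
- chisel_b: Bystander: dark-handled chisel 240 mm long, lying; origin as the other.
- mallet: Bystander: wooden mallet, 270 mm long, lying; head 70 x 110 x 60 mm centred 100 mm along its x.
- glue: Bystander: white glue bottle with orange cap, 56 mm across, 160 mm high; origin under its centre.
- wax: Bystander: round wax tin, 64 mm across, 40 mm high; origin under its centre.
- square: Bystander: try square, stock 110 mm, steel blade 150 mm, lying flat.
Mind the look-alikes: they are no part of the job. There is more than one size of the level; the one meant has the size given above.

How it is judged:
By the outcome, as a careful person would: the job done as asked, in the order asked, and still so for the second after the job is handed in, while the arm keeps its last pose, push and grip.
It also fails if it takes over 72 s, if anything falls off the work surface, if the arm or the gripper's body presses on something with over 40 N, if the wrist force passes 120 N, or if a joint passes its speed limit or range.

## Robot

A 6-joint arm with a two-finger parallel gripper is mounted at the origin on the work surface. World frame = base frame: x ahead of the robot, y to its left, z up, the work surface at z = 0. Lengths are in m, angles in rad, forces in N, time in s.
With the tool pointing down it reaches from about 0.375 to 0.975 m from the base axis. Payload 3.8 kg.
Tool frame: the origin (TCP) lies on the front face of the gripper's body, between the roots of the fingers; the fingertips stand 64 mm ahead of it and the grasp point (between the pads) lies 45 mm ahead of it; z points along the fingers, y is the line along which they close (so a half turn about z gives the same grasp; the last joint's range is limited). The gripper opens to 88 mm and grips with 3 to 60 N. Pads are 18 mm wide; open, the fingers measure 123 mm over their backs; the gripper's body (75 mm by 187 mm) begins 45 mm behind the grasp point.
Start: joints at [-1.282, 0.264, 1.604, -0, 1.274, -0.037], TCP at [0.216, -0.639, 0.303] pointing down, gripper open.
Joint ranges: [-2.63, 2.63], [-0.94, 2.18], [0.31, 2.57], [-1.31, 4.45], [0, 2.66], [-2.55, 2.55]. Speed limits (rad/s): [2.57, 2.57, 3.14, 3.14, 3.14, 3.14].

## Interface

Orientations are given as a 3x3 rotation matrix whose columns are the frame's x, y, z axes.
In Python, from station import robot gives the robot as it stands. The module is installed in compiled form; this text tells all that it offers.
- The arm moves only by the tool arm_command, never from a script. Its argument "moves" is a list that holds one entry, the list of rows, each a list of 4 numbers: the shift along the tool's x, y, z in m, then the turn about the tool's z in rad. In form: [[[x, y, z, twist], ...]]. A call has exactly 5 rows; each row shifts and turns the commanded pose from where the row before left it, along the tool's axes as they then stand; what a row does not reach is not made up. A row lasts 1/8 s, in which the tool goes at most 62.5 mm and 10.7 degrees, less where a joint would pass 70% of its speed; a pose out of reach is approached as far as the arm can. A call is refused whole if a number of a shift passes 0.0625 or a number of a turn 0.188, either way. A call with a gripper value outside its range is refused whole. "claw" is the finger opening in m, from 0 to 0.0881, set as the call begins (left out, the last holds). The fingers move at their own pace and stop on an object; the grip force is fixed at half the most. Time passes only in rows, so rows that do not move let the fingers close, or fill a call up. It gives the time, the measured TCP pose, the force, the opening and the grip force at its end, in the units of the state.
- robot.read_state(): the state, without advancing time (a new reading comes with each control period).
- robot.read_camera(name): name is "side" or "top"; returns a dict with "image" (384x512x3 uint8, red, green, blue), "z_map" (384x512 float32, m along the optical axis (not along the pixel's ray), 0 where there is no reading), "fx", "fy", "cx", "cy" (pixels), "view" (4x4, takes a point from world to camera coordinates). Camera axes: x right, y up, looking along -z (the intrinsics and any distortion apply to the point x, -y, -z); pixel columns grow to the right and rows downward; lengths in m; the calibration is good to about 2 mm. A picture is of the moment at which its call begins.
- robot.close_job(): hands the job in; it is judged then, once.
Trained networks look in a picture, given as the dict that the camera call returned (one of the last four; its "shot" number tells which), for a name from the list of things; names that differ only in an ending like _2 or _b are one class to them, and where a whole thing is asked for, a point or a joint stands for the part that bears it (a point fixed in the world has none). Each returns a list of dicts, best first, with "score" (0 to 1); they miss things now and then, are a little off and sometimes report something else, mostly with a low value. They report only what shows in the picture. A call takes as long as a camera call. They do not tell look-alikes from the thing itself.
- robot.look_for(picture, query): "extent" ([left, top, right, bottom] in pixels, round what is visible of it).
- robot.regions_of(picture, query): "pixels" (384x512 bool, what is visible of it) and "extent" ([left, top, right, bottom] in pixels, round what is visible of it).
The state is a dict: "time_s": time; "joints": joint angles; "joint_velocities": joint speeds; "tau": joint torques, N m; "tool_pos": TCP position; "eef_rot": TCP orientation; "contact_force": force on the tool from outside, world axes, zero at the start; "moment": the same for the moment, N m; "opening": opening from 0.0 (shut) to 1.0 (fully open); "gripper_force": force on a finger pad.
Only numpy, scipy, OpenCV 4.12 (cv2) and the standard library are available. Lean on these libraries where they do the work, as an engineer would, in place of code of your own. Each camera call takes 0.05 s, during which the arm holds its last target. There are 200 camera calls.

## Working session

There is one attempt and no reset: what is moved stays moved. The work goes in short steps, Python scripts to look and compute and a tool call to move; the robot and the scene stay as the last step left them, time stands still between calls to the robot, and variables do not carry over. Pictures are saved under pics/ and viewed, at most 10 in all, crops included, and the job is handed in when it is done.

Besides the shell and the picture viewer there is one more tool, called after "Emit:" as name(argument=value, ...) on one line, values as JSON. arm_command: Moves the arm, as the interface text tells. Its arguments: {"type":"object","properties":{"moves":{"type":"array"},"claw":{"type":"number"}},"required":["moves"]}

```bash
mkdir -p pics; cat > h.py <<'E'
import numpy as np,cv2
from station import robot
def shot(n): return robot.read_camera(n)
def save(p,f,crop=None,s=1):
    im=p["image"][:,:,::-1]
    if crop: l,t,r,b=crop; im=im[t:b,l:r]
    cv2.imwrite("pics/"+f,cv2.resize(im,None,fx=s,fy=s))
def cloud(p):
    z=p["z_map"].astype(float); v,u=np.mgrid[0:z.shape[0],0:z.shape[1]]
    c=np.stack([(u-p["cx"])/p["fx"]*z,-(v-p["cy"])/p["fy"]*z,-z,np.ones_like(z)],-1)
    w=c@np.linalg.inv(p["view"]).T
    w=w[...,:3]; w[z<=0]=np.nan
    return w
def rect(pts):
    (c,s,a)=cv2.minAreaRect((pts[:,:2]*1000).astype(np.float32)); 
    if s[0]<s[1]: s=s[::-1]; a+=90
    return np.round(c,1),np.round(s,1),round(a%180,1)
E
python3 - <<'E'
from h import *
for n in("top","side"):
    p=shot(n); save(p,n+"0.png",s=1.5); w=cloud(p)
    print(n,{k:p[k] for k in p if k not in("image","z_map","view")}, np.linalg.inv(p["view"]).round(3).tolist())
    for q in("level","board","foot_knob","vial"):
        for r in robot.regions_of(p,q):
            P=w[r["pixels"]]; P=P[~np.isnan(P[:,0])]
            if len(P)<5: continue
            zt=np.percentile(P[:,2],95); T=P[P[:,2]>zt-.012]
            print(q,round(r["score"],2),np.round(r["extent"]),len(P),"ztop",round(zt,3),"rect",*rect(T))
print(robot.read_state())
E
```

```text
top {'fx': 349.3527883778797, 'fy': 349.3527883778797, 'cx': 260.05692199435083, 'cy': 186.90799286329928, 'shot': 1} [[-0.008, 0.994, -0.108, 0.439], [-1.0, -0.007, 0.008, 0.095], [0.008, 0.108, 0.994, 1.369], [0.0, 0.0, 0.0, 1.0]]
level 0.95 [166. 174. 181. 221.] 429 ztop 0.046 rect [542.1 418.2] [179.   28.7] 10.9
level 0.67 [115. 201. 142. 225.] 225 ztop 0.031 rect [485.8 591.3] [122.  21.] 131.5
level 0.58 [217. 232. 237. 262.] 178 ztop 0.032 rect [352.2 215.7] [120.6  19. ] 145.2
level 0.35 [228. 174. 327. 218.] 2657 ztop 0.081 rect [551.1  31.1] [363.8 104.4] 80.3
board 0.8 [229. 174. 324. 217.] 2627 ztop 0.081 rect [551.8  31.9] [365.2 106.1] 80.1
board 0.6 [165. 174. 183. 222.] 440 ztop 0.046 rect [542.4 418.3] [179.7  28.7] 10.9
foot_knob 0.6 [313. 198. 328. 205.] 135 ztop 0.132 rect [ 523.6 -128.2] [56.3 19.9] 73.3
vial 0.67 [115. 202. 143. 226.] 236 ztop 0.031 rect [485.9 591.2] [121.8  21. ] 131.5
vial 0.64 [220. 236. 237. 264.] 163 ztop 0.032 rect [353.5 214.8] [113.5  17.6] 144.3
vial 0.61 [166. 175. 184. 222.] 454 ztop 0.046 rect [542.4 418.3] [179.7  28.7] 10.9
side 
[... 1055 characters left out ...]
2e-02]), 'joint_velocities': array([ 1.17655050e-03,  2.44646047e-04, -1.07614921e-03,  2.01587370e-05,
       -3.36647646e-04,  1.49494765e-03]), 'tau': array([-8.27561453e-04, -5.01431429e+01, -3.56798172e+01,  7.27460487e-02,
        1.99881935e-02, -3.11670783e-05]), 'tool_pos': array([ 0.21605265, -0.63948704,  0.30269233]), 'eef_rot': array([[ 9.47387653e-01,  3.20088480e-01,  1.06793694e-05],
       [ 3.20088479e-01, -9.47387651e-01,  6.15578624e-05],
       [ 2.98214653e-05, -5.49008156e-05, -9.99999998e-01]]), 'contact_force': array([-0.20722257,  0.33334378,  0.04701205]), 'moment': array([ 0.02795374, -0.01162819, -0.03642406]), 'gripper_force': 0.0, 'opening': 1.0003992741161054}
```

View pics/top0.png

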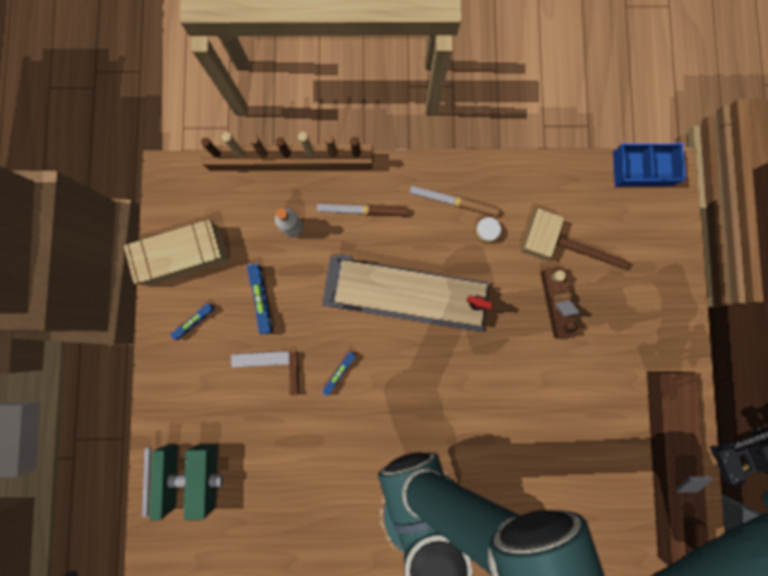

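View pics/side0.png

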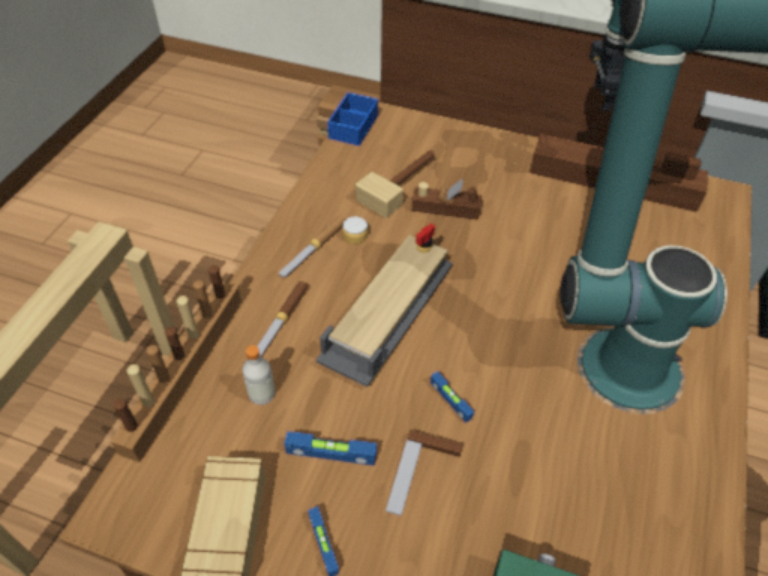

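The top view shows the 180 mm level at about px (260,298), which matches its region rect of 179×29 mm. The board runs from its hinge at (335,280) to the red knob at (480,302). The two small levels are 120 mm look-alikes.

```bash
cat >> h.py <<'E'
def plan(pos,yaw,n,start=None):
    """rows (tool axes) from the present (or given) pose to pos, yaw(deg) of tool x"""
    if start is None:
        s=robot.read_state(); p=s["tool_pos"]; R=s["eef_rot"]; y=np.arctan2(R[1,0],R[0,0])
    else: p=np.array(start[0]); y=np.radians(start[1])
    tw=-(np.radians(yaw)-y); tw=(tw+np.pi)%(2*np.pi)-np.pi
    d=np.array(pos)-p
    for i in range(n):
        a=y-tw*i/n; X=np.array([np.cos(a),np.sin(a),0]);Y=np.array([np.sin(a),-np.cos(a),0])
        print([round(float(v),4) for v in (d@X/n,d@Y/n,-d[2]/n,tw/n)])
E
python3 - <<'E'
from h import *
plan([.53,-.1,.30],18.7,10)
plan([.5423,.4188,.16],11.2,10,([.53,-.1,.30],18.7))
E
```

```text
[0.047, -0.0411, 0.0003, -0.0001]
[0.047, -0.0411, 0.0003, -0.0001]
[0.047, -0.0411, 0.0003, -0.0001]
[0.047, -0.0411, 0.0003, -0.0001]
[0.047, -0.0411, 0.0003, -0.0001]
[0.047, -0.041, 0.0003, -0.0001]
[0.047, -0.041, 0.0003, -0.0001]
[0.047, -0.041, 0.0003, -0.0001]
[0.047, -0.041, 0.0003, -0.0001]
[0.047, -0.041, 0.0003, -0.0001]
[0.0178, -0.0487, 0.014, 0.0131]
[0.0172, -0.049, 0.014, 0.0131]
[0.0165, -0.0492, 0.014, 0.0131]
[0.0159, -0.0494, 0.014, 0.0131]
[0.0152, -0.0496, 0.014, 0.0131]
[0.0146, -0.0498, 0.014, 0.0131]
[0.0139, -0.05, 0.014, 0.0131]
[0.0133, -0.0502, 0.014, 0.0131]
[0.0126, -0.0503, 0.014, 0.0131]
[0.0119, -0.0505, 0.014, 0.0131]
```

Emit:
arm_command(moves=[[[0.046,-0.04,0,0],[0.046,-0.04,0,0],[0.046,-0.04,0,0],[0.046,-0.04,0,0],[0.046,-0.04,0,0]]])

```text
time_s: 1.12
tool_pos: [0.3707, -0.3747, 0.3031]
eef_rot: [[0.948, 0.32, 0.001], [0.32, -0.948, -0.001], [0.001, 0.001, -1.0]]
contact_force: [0.8, 0.7, -0.1]
opening: 1.001
gripper_force: 0.0
```

Emit:
arm_command(moves=[[[0.046,-0.04,0,0],[0.046,-0.04,0,0],[0.046,-0.04,0,0],[0.046,-0.04,0,0],[0.046,-0.04,0,0]]])

```text
time_s: 1.75
tool_pos: [0.5246, -0.1115, 0.3032]
eef_rot: [[0.947, 0.32, 0.001], [0.32, -0.947, -0.0], [0.001, 0.001, -1.0]]
contact_force: [-0.5, -0.3, -0.0]
opening: 0.996
gripper_force: 0.0
```

Emit:
arm_command(moves=[[[0.018,-0.049,0,0.013],[0.017,-0.049,0,0.013],[0.0165,-0.049,0,0.013],[0.016,-0.049,0,0.013],[0.015,-0.05,0,0.013]]])

```text
time_s: 2.38
tool_pos: [0.5299, 0.1479, 0.3031]
eef_rot: [[0.966, 0.257, 0.001], [0.257, -0.966, 0.0], [0.001, 0.0, -1.0]]
contact_force: [0.5, 0.5, -0.4]
opening: 1.001
gripper_force: 0.0
```

Emit:
arm_command(moves=[[[0.0145,-0.05,0.025,0.013],[0.014,-0.05,0.025,0.013],[0.013,-0.05,0.025,0.013],[0.0125,-0.05,0.025,0.013],[0.012,-0.05,0.025,0.013]]])

```text
time_s: 3.0
tool_pos: [0.536, 0.4065, 0.1772]
eef_rot: [[0.981, 0.194, 0.001], [0.194, -0.981, 0.0], [0.001, -0.0, -1.0]]
contact_force: [0.4, 0.3, 0.2]
opening: 1.003
gripper_force: 0.0
```

```bash
python3 - <<'E'
from h import *
p=shot("side"); save(p,"a.png",(120,200,376,384),3); w=cloud(p)
s=robot.read_state(); print(s["tool_pos"],s["joints"],s["time_s"])
plan([.5423,.4188,.067],11.2,5)
E
```

```text
[0.53412871 0.4111924  0.17283841] [0.6177527  0.36436261 1.72343768 0.00385624 1.05518663 1.98951225] 3.05
[0.0019, -0.0012, 0.0212, 0.0003]
[0.0019, -0.0012, 0.0212, 0.0003]
[0.0019, -0.0012, 0.0212, 0.0003]
[0.0019, -0.0012, 0.0212, 0.0003]
[0.0019, -0.0012, 0.0212, 0.0003]
```

Emit:
arm_command(moves=[[[0.002,-0.0015,0.03,0],[0.002,-0.0015,0.03,0],[0.002,-0.0015,0.025,0],[0.002,-0.001,0.01,0],[0,0,0,0]]])

```text
time_s: 3.68
tool_pos: [0.5427, 0.4114, 0.0823]
eef_rot: [[0.981, 0.195, -0.001], [0.195, -0.981, -0.001], [-0.001, 0.0, -1.0]]
contact_force: [-0.4, 0.7, -0.2]
opening: 1.001
gripper_force: 0.0
```

```bash
python3 - <<'E'
from h import *
p=shot("side"); save(p,"b.png",(120,200,376,384),3)
p=shot("top"); w=cloud(p)
for r in robot.regions_of(p,"level")[:3]:
    P=w[r["pixels"]];P=P[~np.isnan(P[:,0])]; P=P[P[:,2]<.06]; print(r["score"],len(P),rect(P))
plan([.5423,.4188,.067],11.2,3)
s=robot.read_state(); print(s["tool_pos"])
E
```

```text
0.71 159 (array([478.6, 606.4]), array([86.9, 28.6]), 129.6)
0.63 170 (array([350.9, 215.6]), array([119.1,  22.4]), 142.6)
0.41 55 (array([589.3, 413.9]), array([89.7,  9.6]), 17.4)
[0.0, -0.0023, 0.0058, 0.0001]
[0.0, -0.0023, 0.0058, 0.0001]
[0.0, -0.0023, 0.0058, 0.0001]
[0.54362994 0.41208079 0.08428419]
```

View pics/b.png

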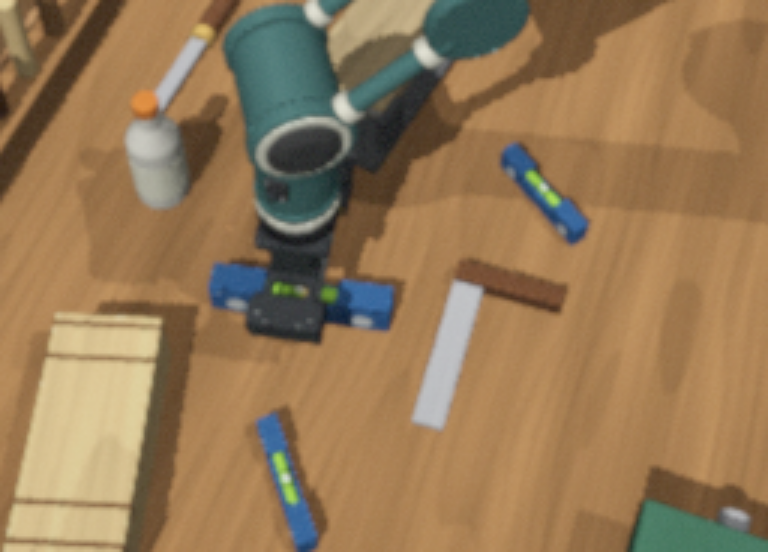

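The gripper straddles the big level near its middle, at px (290,295). Next I'll lower it and close.

Emit:
arm_command(moves=[[[0,-0.003,0.006,0],[0,-0.003,0.006,0],[0,-0.001,0.004,0],[0,0,0,0],[0,0,0,0]]])

```text
time_s: 4.45
tool_pos: [0.5414, 0.4185, 0.0666]
eef_rot: [[0.981, 0.195, -0.0], [0.195, -0.981, -0.0], [-0.0, 0.0, -1.0]]
contact_force: [1.0, -0.4, -0.2]
opening: 1.0
gripper_force: 0.0
```

Emit:
arm_command(moves=[[[0,0,0,0],[0,0,0,0],[0,0,0,0],[0,0,0,0],[0,0,0,0]]], claw=0.015)

```text
time_s: 5.08
tool_pos: [0.5414, 0.4185, 0.0668]
eef_rot: [[0.981, 0.195, 0.0], [0.195, -0.981, 0.0], [0.0, -0.0, -1.0]]
contact_force: [0.1, 0.5, 0.5]
opening: 0.458
gripper_force: 0.0
```

Emit:
arm_command(moves=[[[0,0,0,0],[0,0,-0.01,0],[0,0,-0.03,0],[0,0,-0.05,0],[0,0,-0.05,0]]])

```text
time_s: 5.7
tool_pos: [0.5407, 0.4179, 0.2072]
eef_rot: [[0.981, 0.195, -0.002], [0.195, -0.981, -0.001], [-0.002, 0.001, -1.0]]
contact_force: [1.3, 0.8, -2.9]
opening: 0.313
gripper_force: 30.0
```

```bash
python3 - <<'E'
from h import *
s=robot.read_state(); print(s["tool_pos"],s["opening"],s["gripper_force"])
p=shot("side"); save(p,"c.png",(120,150,376,334),3)
w=cloud(p)
for r in robot.regions_of(p,"level")[:3]:
    P=w[r["pixels"]];P=P[~np.isnan(P[:,0])]; print(r["score"],len(P),rect(P),np.percentile(P[:,2],[5,95]))
d=np.array([np.cos(np.radians(-99.8)),np.sin(np.radians(-99.8))])
m=np.array([.5517,.0325])-.0395*d; print(m)
plan([*m,.22],80.2,8)
E
```

```text
[0.54065258 0.41790038 0.20722981] 0.3126324720104346 29.995627608150244
0.96 608 (array([581.9, 405.9]), array([251.9, 106.9]), 163.9) [0.14912545 0.18768189]
0.92 339 (array([486.3, 594.2]), array([125.3,  19.4]), 130.5) [0.01629913 0.03389632]
0.86 325 (array([352.5, 218.2]), array([124.6,  22.8]), 145.3) [0.00495884 0.03364317]
[0.55842328 0.07142361]
[-0.0068, 0.0432, -0.0006, -0.1505]
[-0.0132, 0.0417, -0.0006, -0.1505]
[-0.0193, 0.0392, -0.0006, -0.1505]
[-0.0249, 0.0359, -0.0006, -0.1505]
[-0.03, 0.0317, -0.0006, -0.1505]
[-0.0345, 0.0269, -0.0006, -0.1505]
[-0.0381, 0.0214, -0.0006, -0.1505]
[-0.0409, 0.0154, -0.0006, -0.1505]
```

Emit:
arm_command(moves=[[[-0.007,0.043,-0.003,-0.15],[-0.013,0.042,-0.003,-0.15],[-0.019,0.039,-0.003,-0.15],[-0.025,0.036,-0.003,-0.15],[-0.03,0.032,-0.003,-0.15]]])

```text
time_s: 6.42
tool_pos: [0.5491, 0.1983, 0.2199]
eef_rot: [[0.581, 0.814, -0.003], [0.814, -0.581, -0.001], [-0.002, -0.002, -1.0]]
contact_force: [0.4, -1.2, -3.9]
opening: 0.315
gripper_force: 30.0
```

Emit:
arm_command(moves=[[[-0.0345,0.027,0,-0.15],[-0.038,0.0215,0,-0.15],[-0.041,0.0155,0,-0.15],[0,0,0,0],[0,0,0,0]]])

```text
time_s: 7.05
tool_pos: [0.5546, 0.0689, 0.2206]
eef_rot: [[0.176, 0.984, -0.002], [0.984, -0.176, 0.0], [0.0, -0.002, -1.0]]
contact_force: [0.1, -0.2, -3.4]
opening: 0.317
gripper_force: 30.0
```

```bash
python3 - <<'E'
from h import *
s=robot.read_state(); print(s["tool_pos"],s["opening"],s["gripper_force"],s["joints"])
p=shot("side"); save(p,"c.png",(140,80,396,264),3)
w=cloud(p)
for q in("level","board"):
  r=robot.regions_of(p,q)[0]
  P=w[r["pixels"]];P=P[~np.isnan(P[:,0])]; print(q,r["score"],len(P),rect(P),np.percentile(P[:,2],[5,95]))
plan([.5584,.0714,.170],80.2,1)
E
```

```text
[0.55463103 0.06891737 0.22057053] 0.3169237793673218 29.995767907239497 [7.87769373e-02 1.13135616e-01 1.93961881e+00 6.39404423e-04
 1.09072839e+00 2.55558203e-01]
level 0.93 373 (array([556.4,  91.5]), array([143.7,  41.3]), 81.9) [0.16000398 0.20188454]
board 0.89 1754 (array([541.8,  25. ]), array([394. , 176.5]), 72.7) [0.06939483 0.08513375]
[0.002, 0.003, 0.0512, -0.0032]
```

View pics/c.png

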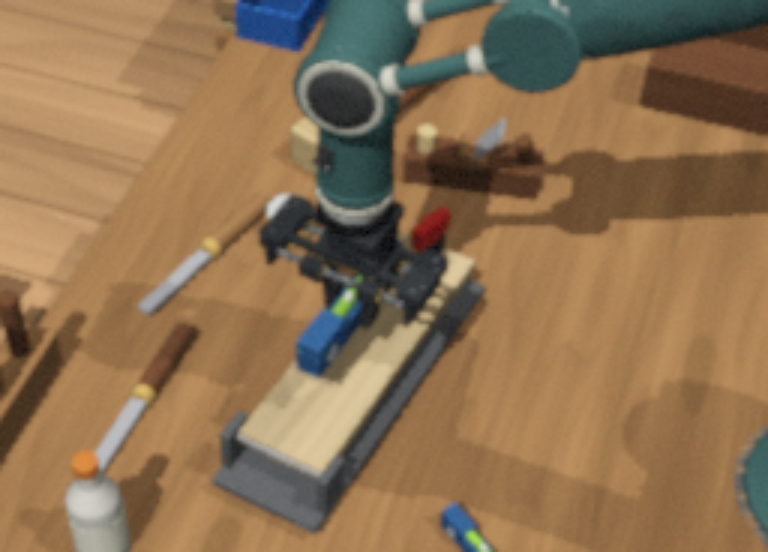

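The level hangs over the board's centre line and is aligned with it. Next I'll lower it.

Emit:
arm_command(moves=[[[0.001,0.001,0.02,0],[0.001,0.002,0.02,0],[0,0,0.015,0],[0,0,0.006,0],[0,0,0.003,0]]])

```text
time_s: 7.82
tool_pos: [0.5585, 0.0703, 0.157]
eef_rot: [[0.174, 0.985, -0.001], [0.985, -0.174, -0.0], [-0.0, -0.001, -1.0]]
contact_force: [-0.0, 0.6, -4.3]
opening: 0.313
gripper_force: 30.0
```

Emit:
arm_command(moves=[[[0,0,0.003,0],[0,0,0.002,0],[0,0,0.001,0],[0,0,0,0],[0,0,0,0]]])

```text
time_s: 8.45
tool_pos: [0.5588, 0.0703, 0.1519]
eef_rot: [[0.174, 0.985, 0.0], [0.985, -0.174, 0.0], [0.0, 0.0, -1.0]]
contact_force: [0.3, 0.2, -3.6]
opening: 0.314
gripper_force: 30.0
```

Emit:
arm_command(moves=[[[0,0,0.001,0],[0,0,0.001,0],[0,0,0.001,0],[0,0,0,0],[0,0,0,0]]])

```text
time_s: 9.07
tool_pos: [0.5587, 0.0703, 0.1487]
eef_rot: [[0.174, 0.985, -0.0], [0.985, -0.174, 0.0], [0.0, -0.0, -1.0]]
contact_force: [-0.2, 0.2, -3.0]
opening: 0.314
gripper_force: 30.0
```

Emit:
arm_command(moves=[[[0,0,0.001,0],[0,0,0.001,0],[0,0,0,0],[0,0,0,0],[0,0,0,0]]])

```text
time_s: 9.7
tool_pos: [0.5587, 0.0703, 0.1468]
eef_rot: [[0.174, 0.985, 0.0], [0.985, -0.174, 0.0], [0.0, 0.0, -1.0]]
contact_force: [0.1, -0.6, -1.6]
opening: 0.313
gripper_force: 30.0
```

Emit:
arm_command(moves=[[[0,0,0.001,0],[0,0,0.001,0],[0,0,0,0],[0,0,0,0],[0,0,0,0]]])

```text
time_s: 10.32
tool_pos: [0.5588, 0.0703, 0.1449]
eef_rot: [[0.174, 0.985, 0.0], [0.985, -0.174, -0.0], [0.0, 0.0, -1.0]]
contact_force: [-0.7, -1.6, 1.3]
opening: 0.317
gripper_force: 30.0
```

Emit:
arm_command(moves=[[[0,0,0,0],[0,0,0,0],[0,0,0,0],[0,0,0,0],[0,0,0,0]]], claw=0.06)

```text
time_s: 10.95
tool_pos: [0.5587, 0.0704, 0.1447]
eef_rot: [[0.174, 0.985, -0.0], [0.985, -0.174, 0.0], [0.0, -0.0, -1.0]]
contact_force: [0.4, -0.0, -0.1]
opening: 0.682
gripper_force: 0.0
```

Emit:
arm_command(moves=[[[0,0,-0.01,0],[0,0,-0.02,0],[0,0,-0.03,0],[0,0,-0.03,0],[0,0,0,0]]])

```text
time_s: 11.58
tool_pos: [0.5607, 0.0705, 0.2384]
eef_rot: [[0.174, 0.985, 0.007], [0.985, -0.174, 0.001], [0.002, 0.007, -1.0]]
contact_force: [0.3, 0.2, -0.5]
opening: 0.684
gripper_force: 0.0
```

```bash
python3 - <<'E'
from h import *
s=robot.read_state(); print(s["tool_pos"],s["opening"],s["contact_force"])
p=shot("side"); save(p,"d.png",(180,90,340,210),5)
w=cloud(p)
for q in("level","board","foot_knob","bubble"):
  for r in robot.regions_of(p,q)[:2]:
    P=w[r["pixels"]];P=P[~np.isnan(P[:,0])]; print(q,r["score"],r["extent"],len(P),rect(P),np.percentile(P[:,2],[5,95]))
plan([.524,-.1265,.20],74.5,4)
E
```

```text
[0.56072979 0.07048748 0.23844505] 0.6843095841321079 [ 0.33455211  0.19339144 -0.53559082]
level 0.77 [239.6, 181.4, 273.1, 216.2] 493 (array([553.9,  79.7]), array([174.2,  56.2]), 84.8) [0.08352211 0.12687824]
level 0.64 [289.1, 248.1, 312.1, 280.6] 319 (array([348.3, 214.8]), array([122.4,  32.2]), 145.7) [0.00633889 0.03412326]
board 0.92 [219.1, 159.0, 298.7, 236.5] 1676 (array([545.9,  -0.6]), array([437.4, 178.8]), 81.5) [0.06819023 0.08544592]
foot_knob 0.48 [277.7, 149.0, 289.4, 162.2] 112 (array([ 521.1, -116.2]), array([347.6,  39.6]), 102.2) [0.00449093 0.1358592 ]
bubble 0.53 [189.5, 144.9, 229.0, 180.1] 259 (array([799.2, -86.3]), array([238. ,  24.5]), 73.6) [0.0143045 0.0302453]
[-0.0499, 0.0003, 0.0083, 0.0239]
[-0.0499, 0.0015, 0.0083, 0.0239]
[-0.0498, 0.0027, 0.0083, 0.0239]
[-0.0497, 0.0038, 0.0083, 0.0239]
```

View pics/d.png

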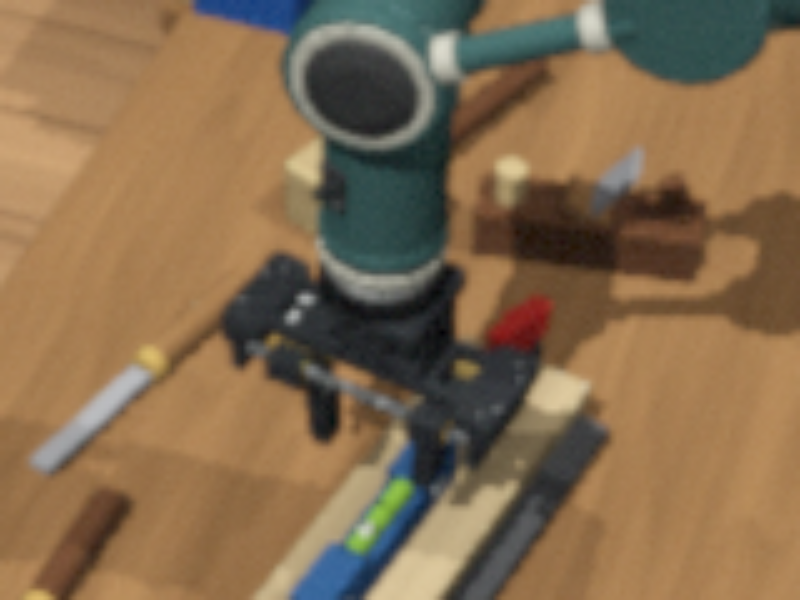

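The level is released on the board and the bubble sits at the hinge end, around px (365,535) in the crop. Next is the knob.

Emit:
arm_command(moves=[[[-0.05,0,0.004,0.024],[-0.05,0.0015,0.004,0.024],[-0.05,0.0025,0.006,0.024],[-0.05,0.004,0.006,0.024],[0,0,0,0]]])

```text
time_s: 12.45
tool_pos: [0.523, -0.1295, 0.2128]
eef_rot: [[0.272, 0.962, -0.003], [0.962, -0.272, 0.0], [-0.001, -0.003, -1.0]]
contact_force: [-0.2, 0.9, -0.3]
opening: 0.682
gripper_force: 0.0
```

```bash
python3 - <<'E'
from h import *
s=robot.read_state(); print(s["tool_pos"],s["opening"],s["joints"][5])
for n in("side","top"):
    p=shot(n); w=cloud(p); 
    h=cv2.cvtColor(p["image"],cv2.COLOR_RGB2HSV).astype(int)
    m=((h[...,0]<8)|(h[...,0]>172))&(h[...,1]>170)&(h[...,2]>60)
    P=w[m];P=P[(abs(P[:,0]-.524)<.06)&(abs(P[:,1]+.126)<.06)&(P[:,2]>.09)]
    print(n,len(P), rect(P) if len(P)>4 else "")
    if n=="side": save(p,"e.png",(230,100,330,175),7)
    g=((h[...,0]>30)&(h[...,0]<50)&(h[...,1]>150)&(h[...,2]>100)); print(g.sum())
plan([.524,-.1268,.168],74.5,3)
E
```

```text
[ 0.52298773 -0.12952685  0.21278535] 0.6818614245144826 -0.012836923094534233
side 107 (array([ 521.8, -126.2]), array([59.3, 17.4]), 72.4)
43
top 18 (array([ 526.9, -108. ]), array([14.2, 13.1]), 85.5)
0
[0.0001, -0.0, 0.0152, -0.0007]
[0.0001, -0.0, 0.0152, -0.0007]
[0.0001, -0.0, 0.0152, -0.0007]
```

View pics/e.png

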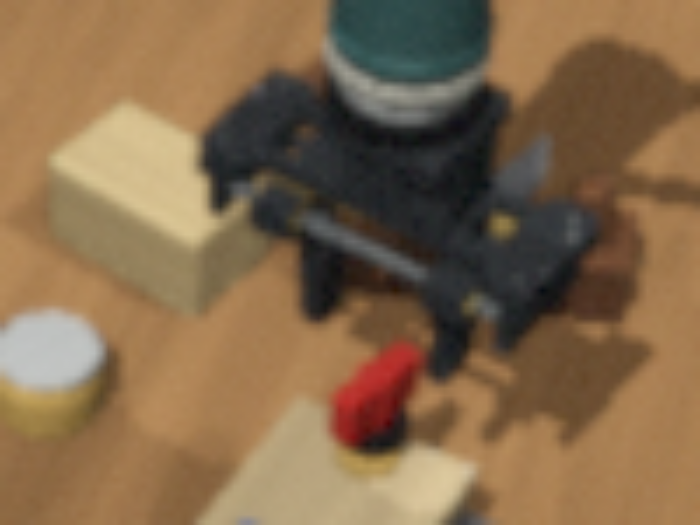

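The fingers straddle the red knob, at px (375,395) in the crop, with the wing along the tool's x. Next I'll lower the hand and grip.

Emit:
arm_command(moves=[[[0,0,0.015,0],[0,0,0.015,0],[0,0,0.012,0],[0,0,0.004,0],[0,0,0,0]]])

```text
time_s: 13.18
tool_pos: [0.5244, -0.1267, 0.1682]
eef_rot: [[0.267, 0.964, -0.001], [0.964, -0.267, 0.0], [0.0, -0.001, -1.0]]
contact_force: [-0.7, 0.3, 0.3]
opening: 0.682
gripper_force: 0.0
```

Emit:
arm_command(moves=[[[0,0,0,0],[0,0,0,0],[0,0,0,0],[0,0,0,0],[0,0,0,0]]], claw=0.005)

```text
time_s: 13.8
tool_pos: [0.5239, -0.1268, 0.1688]
eef_rot: [[0.268, 0.964, -0.002], [0.964, -0.268, 0.0], [-0.0, -0.002, -1.0]]
contact_force: [-4.1, 0.5, 4.7]
opening: 0.236
gripper_force: 30.0
```

Emit:
arm_command(moves=[[[0,0,0,0],[0,0,0,0],[0,0,0,0],[0,0,0,0],[0,0,0,0]]])

```text
time_s: 14.42
tool_pos: [0.5239, -0.1269, 0.1689]
eef_rot: [[0.268, 0.964, -0.002], [0.964, -0.268, 0.0], [-0.0, -0.002, -1.0]]
contact_force: [-4.6, 1.1, 5.1]
opening: 0.242
gripper_force: 30.0
```

```bash
cat >> h.py <<'E'
def vial(p):
    """bubble & line position along vial, mm from vial middle (+ towards hinge), by ray/vertical line match"""
    R=np.array(p["view"]); 
    return R
def proj(p,X):
    c=np.array(p["view"])@np.r_[X,1]; return np.array([p["cx"]+p["fx"]*c[0]/-c[2],p["cy"]-p["fy"]*c[1]/-c[2]])
E
python3 - <<'E'
from h import *
s=robot.read_state(); print(s["tool_pos"],s["opening"],s["gripper_force"],s["moment"])
for n in("side","top"):
    p=shot(n); u=proj(p,[.5585,.071,.115]); print(n,u); w=cloud(p)
    im=p["image"]; x,y=u.astype(int); c=im[y-20:y+20,x-25:x+25,::-1]
    cv2.imwrite(f"pics/v_{n}.png",cv2.resize(c,None,fx=12,fy=12,interpolation=cv2.INTER_NEAREST))
    for r in robot.regions_of(p,"level")[:1]:
        P=w[r["pixels"]];P=P[P[:,2]>.112]; print(len(P),rect(P))
a=cv2.imread("pics/v_side.png");b=cv2.imread("pics/v_top.png"); cv2.imwrite("pics/v.png",cv2.resize(np.vstack([a,b]),(375,600)))
E
```

```text
[ 0.52390983 -0.12687358  0.16885455] 0.2421840476373358 30.002226177603006 [0.12045284 0.79726621 0.00365754]
side [254.70794923 193.45935271]
0 (array([0., 0.]), array([0., 0.]), 0.0)
top [263.78338642 191.54840358]
292 (array([559.1,  70.8]), array([176.8,  28.1]), 80.2)
```

View pics/v.png

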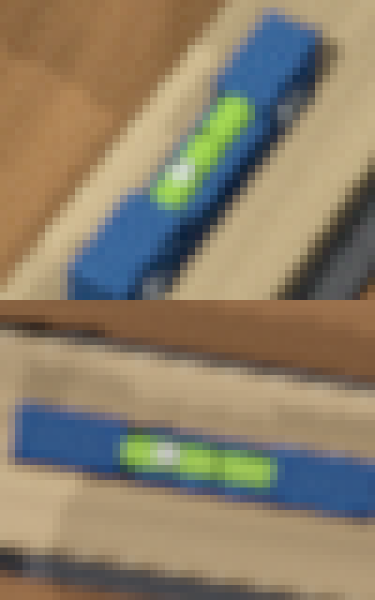

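Both views show the bubble off towards the hinge end, about 15 mm by the top view, so roughly 1.5 rad of turn is needed. The grip reads 21 mm with 5 N of lift, so I'll regrip slightly higher.

Emit:
arm_command(moves=[[[0,0,0,0],[0,0,0,0],[0,0,-0.003,0],[0,0,-0.003,0],[0,0,0,0]]], claw=0.04)

```text
time_s: 15.25
tool_pos: [0.5249, -0.1271, 0.1752]
eef_rot: [[0.268, 0.963, 0.001], [0.963, -0.268, -0.0], [-0.0, 0.001, -1.0]]
contact_force: [-0.2, -1.0, 0.7]
opening: 0.457
gripper_force: 0.0
```

Emit:
arm_command(moves=[[[0,0,0,0],[0,0,0,0],[0,0,0,0],[0,0,0,0],[0,0,0,0]]], claw=0.005)

```text
time_s: 15.88
tool_pos: [0.5239, -0.1268, 0.1746]
eef_rot: [[0.268, 0.964, -0.002], [0.964, -0.268, 0.0], [-0.0, -0.002, -1.0]]
contact_force: [-4.9, 1.7, 3.4]
opening: 0.242
gripper_force: 30.0
```

Emit:
arm_command(moves=[[[0,0,0,0.1],[0,0,0,0.15],[0,0,0,0.15],[0,0,0,0.1],[0,0,0,0]]])

```text
time_s: 16.5
tool_pos: [0.5238, -0.1267, 0.1746]
eef_rot: [[0.697, 0.717, -0.002], [0.717, -0.697, 0.001], [-0.001, -0.002, -1.0]]
contact_force: [-4.4, 1.1, 4.2]
opening: 0.236
gripper_force: 30.1
```

Emit:
arm_command(moves=[[[0,0,0,0.1],[0,0,0,0.15],[0,0,0,0.15],[0,0,0,0.1],[0,0,0,0]]])

```text
time_s: 17.12
tool_pos: [0.5238, -0.1266, 0.1746]
eef_rot: [[0.956, 0.295, -0.002], [0.295, -0.956, 0.001], [-0.002, -0.002, -1.0]]
contact_force: [-4.8, 1.1, 5.1]
opening: 0.243
gripper_force: 30.3
```

```bash
cat >> h.py <<'E'
def bub(tries=3):
    """bubble offset in mm from vial middle, + to hinge, from white/green pixels near the vial"""
    d=-np.array([np.cos(np.radians(-99.8)),np.sin(np.radians(-99.8)),0])
    for n in("side","top")*tries:
        p=shot(n); u=proj(p,[.5588,.0706,.118])
        h=cv2.cvtColor(p["image"],cv2.COLOR_RGB2HSV).astype(int)
        J=(proj(p,np.array([.5588,.0706,.118])+.01*d)-proj(p,np.array([.5588,.0706,.118])-.01*d))/20
        v,c=np.mgrid[0:384,0:512]; D=np.stack([c-u[0],v-u[1]],-1)
        t=D@J/(J@J); o=D@np.array([-J[1],J[0]])/(J@J)
        near=(abs(t)<42)&(abs(o)<11)
        g=near&(h[...,0]>28)&(h[...,0]<50)&(h[...,1]>110)&(h[...,2]>90)
        wt=near&(abs(t)<36)&(h[...,1]<110)&(h[...,2]>150)
        ts=t[g|wt]; mid=(ts.min()+ts.max())/2
        W=near*np.clip(h[...,2]-110,0,None)*np.clip(130-h[...,1],0,None)*(abs(t-mid)<33)*(abs(o)<7)
        print(n,"green",ts.min().round(1),ts.max().round(1),"mid",mid.round(1),"bubble rel mid",round((t*W).sum()/max(W.sum(),1)-mid,1),"n",wt.sum())
        b,a=u.astype(int)
        cv2.imwrite(f"pics/v_{n}.png",cv2.resize(p["image"][a-20:a+20,b-25:b+25,::-1],None,fx=8,fy=8,interpolation=cv2.INTER_CUBIC))
    cv2.imwrite("pics/v%d.png"%(robot.read_state()["time_s"]*100),np.vstack([cv2.imread("pics/v_side.png"),cv2.imread("pics/v_top.png")])[:600])
E
python3 - <<'E'
from h import *
bub(2); s=robot.read_state(); print(s["moment"],s["joints"][5],s["time_s"])
E
ls pics
```

```text
side green -35.2 33.7 mid -0.8 bubble rel mid 4.9 n 26
top green -33.8 36.0 mid 1.1 bubble rel mid 4.1 n 17
side green -35.2 33.7 mid -0.8 bubble rel mid 4.4 n 25
top green -33.8 36.0 mid 1.1 bubble rel mid 3.4 n 14
[0.66074145 1.00732704 0.00886798] 0.9872010687867181 17.325
a.png
b.png
c.png
d.png
e.png
side0.png
top0.png
v.png
v1732.png
v_side.png
v_top.png
```

Emit:
arm_command(moves=[[[0,0,0,0.1],[0,0,0,0.15],[0,0,0,0.1],[0,0,0,0],[0,0,0,0]]])

```text
time_s: 17.95
tool_pos: [0.5239, -0.1266, 0.1745]
eef_rot: [[0.999, -0.049, -0.002], [-0.049, -0.999, 0.001], [-0.002, -0.001, -1.0]]
contact_force: [-4.9, 1.1, 5.1]
opening: 0.24
gripper_force: 30.3
```

Emit:
arm_command(moves=[[[0,0,0,0],[0,0,0,0],[0,0,0,0],[0,0,0,0],[0,0,0,0]]])

```text
time_s: 18.58
tool_pos: [0.5239, -0.1266, 0.1745]
eef_rot: [[0.999, -0.049, -0.002], [-0.049, -0.999, 0.001], [-0.002, -0.001, -1.0]]
contact_force: [-4.9, 1.1, 4.2]
opening: 0.242
gripper_force: 30.3
```

```bash
python3 - <<'E'
from h import *
bub(2); s=robot.read_state(); print(s["moment"],s["joints"][5],s["time_s"])
E
ls -t pics|head -3; cp pics/v_top.png pics/t.png; python3 -c "
import cv2,numpy as np
cv2.imwrite('pics/now.png',np.hstack([cv2.imread('pics/v_side.png'),cv2.imread('pics/v_top.png')]))"
```

```text
side green -36.8 33.7 mid -1.6 bubble rel mid 0.4 n 23
top green -33.8 36.0 mid 1.1 bubble rel mid 0.6 n 17
side green -36.8 33.7 mid -1.6 bubble rel mid 0.3 n 22
top green -33.8 36.0 mid 1.1 bubble rel mid 0.5 n 17
[0.73668071 0.88445545 0.00317969] 1.3360027796356275 18.775
v1877.png
v_top.png
v_side.png
```

View pics/now.png

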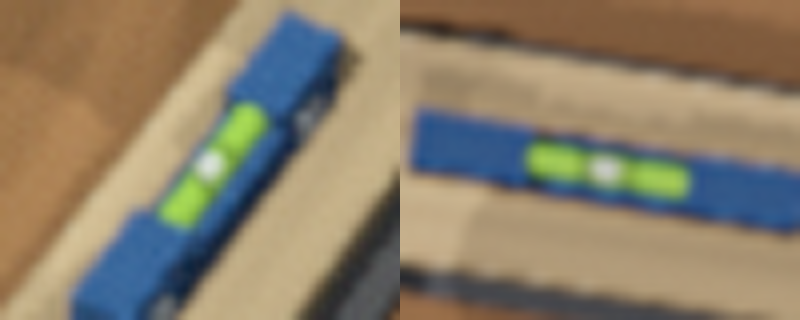

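The bubble is now essentially centred, about 1 mm towards the hinge. I'll give it a slight trim, then release and check again.

Emit:
arm_command(moves=[[[0,0,0,0.04],[0,0,0,0.04],[0,0,0,0],[0,0,0,0],[0,0,0,0]]])

```text
time_s: 19.4
tool_pos: [0.5239, -0.1266, 0.1745]
eef_rot: [[0.992, -0.129, -0.002], [-0.129, -0.992, 0.001], [-0.002, -0.001, -1.0]]
contact_force: [-5.8, 1.7, 4.1]
opening: 0.242
gripper_force: 30.3
```

Emit:
arm_command(moves=[[[0,0,0,0],[0,0,0,0],[0,0,0,0],[0,0,0,0],[0,0,0,0]]], claw=0.05)

```text
time_s: 20.02
tool_pos: [0.5247, -0.127, 0.1747]
eef_rot: [[0.992, -0.13, 0.0], [-0.13, -0.992, -0.0], [0.0, 0.0, -1.0]]
contact_force: [-0.7, 0.4, -0.2]
opening: 0.57
gripper_force: 0.0
```

Emit:
arm_command(moves=[[[0,0,-0.01,0],[0,0,-0.025,0],[0,0,-0.03,0],[0,0,-0.015,0],[0,0,0,0]]])

```text
time_s: 20.65
tool_pos: [0.5254, -0.1273, 0.2564]
eef_rot: [[0.992, -0.13, 0.003], [-0.13, -0.992, -0.001], [0.003, 0.001, -1.0]]
contact_force: [0.0, -0.8, -0.4]
opening: 0.564
gripper_force: 0.0
```

```bash
python3 - <<'E'
from h import *
bub(2); s=robot.read_state(); print(s["tool_pos"],s["joints"][5],s["time_s"])
d=np.array([np.cos(np.radians(-99.8)),np.sin(np.radians(-99.8))]); m=np.array([.559,.0707])
print(m-.063*d, m+.063*d)
plan([*(m-.063*d),.25],-9.8,5)
E
```

```text
side green -36.8 33.7 mid -1.6 bubble rel mid -0.2 n 22
top green -33.8 36.0 mid 1.1 bubble rel mid -0.1 n 15
side green -36.8 33.7 mid -1.6 bubble rel mid -0.2 n 22
top green -33.8 36.0 mid 1.1 bubble rel mid -0.2 n 16
[ 0.52380792 -0.12678504  0.25324404] 1.4172475246445968 20.85
[0.5697232 0.1327807] [0.5482768 0.0086193]
[0.0024, -0.0527, 0.0006, 0.0082]
[0.0019, -0.0527, 0.0006, 0.0082]
[0.0015, -0.0527, 0.0006, 0.0082]
[0.0011, -0.0527, 0.0006, 0.0082]
[0.0006, -0.0527, 0.0006, 0.0082]
```

The bubble reads −0.2 mm with the hand off. Next I'll press on the hinge-side end block with the fingers closed, hand turned so the vial stays in view from above.

```bash
python3 - <<'E'
from h import *
plan([.5703,.1355,.215],80.2,10)
E
```

```text
[0.0012, -0.0266, 0.0038, -0.153]
[0.0052, -0.0261, 0.0038, -0.153]
[0.0092, -0.025, 0.0038, -0.153]
[0.0129, -0.0233, 0.0038, -0.153]
[0.0163, -0.0211, 0.0038, -0.153]
[0.0193, -0.0184, 0.0038, -0.153]
[0.0219, -0.0152, 0.0038, -0.153]
[0.0239, -0.0117, 0.0038, -0.153]
[0.0254, -0.0079, 0.0038, -0.153]
[0.0263, -0.0039, 0.0038, -0.153]
```

Emit:
arm_command(moves=[[[0.001,-0.0265,0,-0.153],[0.005,-0.026,0,-0.153],[0.009,-0.025,0,-0.153],[0.013,-0.0235,0,-0.153],[0.0165,-0.021,0,-0.153]]], claw=0)

```text
time_s: 21.48
tool_pos: [0.547, 0.005, 0.2533]
eef_rot: [[0.802, 0.597, -0.002], [0.597, -0.802, 0.0], [-0.002, -0.001, -1.0]]
contact_force: [-0.4, 0.4, 0.4]
opening: 0.021
gripper_force: 0.0
```

Emit:
arm_command(moves=[[[0.0195,-0.0185,0.007,-0.153],[0.022,-0.015,0.007,-0.153],[0.024,-0.0115,0.007,-0.153],[0.0255,-0.008,0.007,-0.153],[0.0265,-0.004,0.007,-0.153]]])

```text
time_s: 22.1
tool_pos: [0.5706, 0.1364, 0.2179]
eef_rot: [[0.165, 0.986, -0.002], [0.986, -0.165, -0.0], [-0.001, -0.002, -1.0]]
contact_force: [-0.2, 0.2, -0.0]
opening: 0.004
gripper_force: 0.0
```

Emit:
arm_command(moves=[[[0,0,0.005,0],[0,0,0.003,0],[0,0,0,0],[0,0,0,0],[0,0,0,0]]])

```text
time_s: 22.72
tool_pos: [0.5714, 0.1352, 0.2122]
eef_rot: [[0.171, 0.985, 0.001], [0.985, -0.171, 0.0], [0.0, 0.001, -1.0]]
contact_force: [0.4, 0.2, 0.1]
opening: 0.004
gripper_force: 0.0
```

```bash
python3 - <<'E'
from h import *
bub(1); s=robot.read_state(); print(s["tool_pos"],s["contact_force"],s["opening"],s["time_s"])
plan([.5703,.1355,.195],80.2,1)
p=shot("top");w=cloud(p)
P=w[robot.regions_of(p,"level")[0]["pixels"]];P=P[(P[:,2]>.112)&(P[:,2]<.14)];print(np.median(P[:,2]))
p=shot("side"); save(p,"f.png",(200,130,340,235),5)
E
```

```text
side green -35.2 31.3 mid -2.0 bubble rel mid 4.7 n 0
top green -29.7 28.9 mid -0.4 bubble rel mid 0.4 n 0
[0.5714011  0.13536855 0.21207283] [-0.98874213 -0.31024544  1.17785173] 0.004056750152342965 22.825
[-0.0001, -0.0011, 0.0171, -0.0006]
nan
  return _methods._mean(a, axis=axis, dtype=dtype,
  ret = ret.dtype.type(ret / rcount)
```

View pics/f.png

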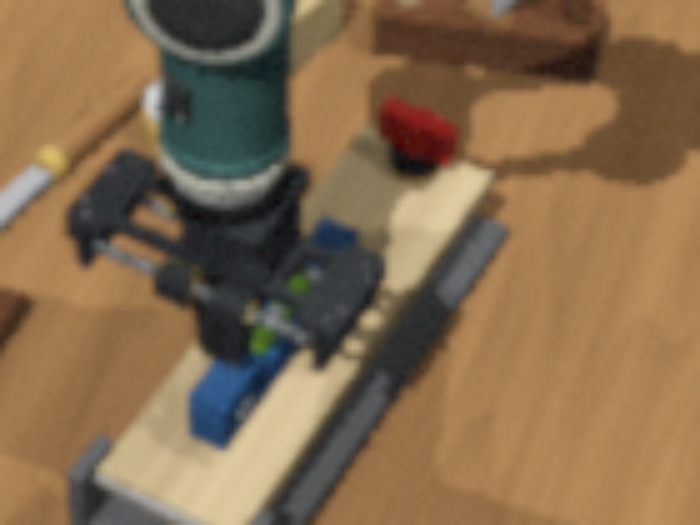

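The closed fingers hover over the hinge-side block, at px (225,370), and the hand is well clear of the knob at (420,130). Next I'll descend gently.

Emit:
arm_command(moves=[[[0,0,0.006,0],[0,0,0.005,0],[0,0,0.003,0],[0,0,0,0],[0,0,0,0]]])

```text
time_s: 23.6
tool_pos: [0.5713, 0.1357, 0.1978]
eef_rot: [[0.17, 0.985, 0.0], [0.985, -0.17, 0.0], [0.0, 0.0, -1.0]]
contact_force: [0.3, -0.5, 0.8]
opening: 0.007
gripper_force: 0.0
```

Emit:
arm_command(moves=[[[0,0,0.002,0],[0,0,0.002,0],[0,0,0.001,0],[0,0,0,0],[0,0,0,0]]])

```text
time_s: 24.22
tool_pos: [0.5713, 0.1357, 0.1927]
eef_rot: [[0.17, 0.985, 0.0], [0.985, -0.17, 0.0], [0.0, 0.0, -1.0]]
contact_force: [-0.9, 1.1, -0.0]
opening: 0.002
gripper_force: 0.0
```

Emit:
arm_command(moves=[[[0,0,0.001,0],[0,0,0.001,0],[0,0,0,0],[0,0,0,0],[0,0,0,0]]])

```text
time_s: 24.85
tool_pos: [0.5712, 0.1357, 0.1907]
eef_rot: [[0.17, 0.985, -0.0], [0.985, -0.17, 0.0], [0.0, -0.0, -1.0]]
contact_force: [0.3, -0.4, -0.9]
opening: 0.005
gripper_force: 0.0
```

Emit:
arm_command(moves=[[[0,0,0.001,0],[0,0,0.001,0],[0,0,0,0],[0,0,0,0],[0,0,0,0]]])

```text
time_s: 25.48
tool_pos: [0.5713, 0.1357, 0.1894]
eef_rot: [[0.17, 0.985, 0.0], [0.985, -0.17, 0.0], [0.0, 0.0, -1.0]]
contact_force: [-1.6, -1.0, 6.0]
opening: 0.004
gripper_force: 2.7
```

Emit:
arm_command(moves=[[[0,0,0.0005,0],[0,0,0.0005,0],[0,0,0,0],[0,0,0,0],[0,0,0,0]]])

```text
time_s: 26.1
tool_pos: [0.5714, 0.1357, 0.1894]
eef_rot: [[0.17, 0.985, 0.001], [0.985, -0.17, 0.0], [0.0, 0.001, -1.0]]
contact_force: [-3.6, -0.1, 10.3]
opening: 0.008
gripper_force: 5.0
```

```bash
python3 - <<'E'
from h import *
s=robot.read_state(); print(s["contact_force"],s["moment"],s["tool_pos"])
out=[]
for n in("top","side"):
    p=shot(n); u=proj(p,[.5588,.0706,.118]).astype(int); w=cloud(p)
    c=p["image"][u[1]-20:u[1]+20,u[0]-25:u[0]+25,::-1].astype(float)
    out.append(cv2.resize(np.clip(c*1.8,0,255).astype(np.uint8),None,fx=8,fy=8,interpolation=cv2.INTER_CUBIC))
cv2.imwrite("pics/g.png",np.hstack(out))
# board slope from side depth
p=shot("side");w=cloud(p)
P=w.reshape(-1,3);d=np.array([np.cos(np.radians(-99.8)),np.sin(np.radians(-99.8))]);m=np.array([.5585,.071])
q=(P[:,:2]-m); t=q@d; o=q@np.array([-d[1],d[0]]); k=(P[:,2]>.07)&(P[:,2]<.095)&(abs(o)>.022)&(abs(o)<.045)&(t>-.1)&(t<.17)
print(k.sum(),np.polyfit(t[k],P[k,2],1))
E
```

```text
[-3.6216262  -0.11776869 10.27398415] [-0.24007673  0.61972825 -0.00730067] [0.57140854 0.13566438 0.18938228]
432 [-0.00069963  0.08255833]
```

View pics/g.png

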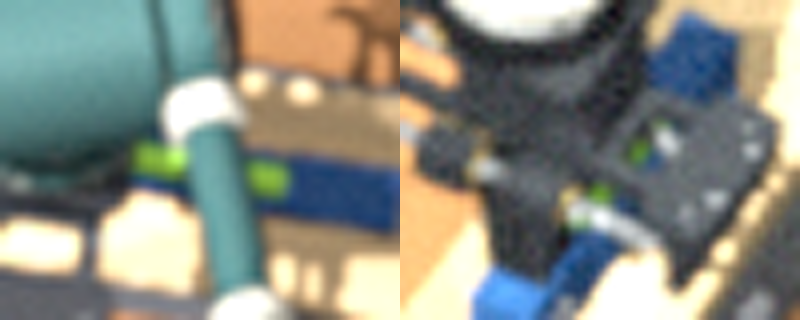

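The hand hides the bubble now. The visible vial ends are plain green and the board slope reads −0.0007, so it is still centred. I'll press slightly firmer and relieve the sideways load.

Emit:
arm_command(moves=[[[0,-0.0004,0.0005,0],[0,0,0,0],[0,0,0,0],[0,0,0,0],[0,0,0,0]]])

```text
time_s: 26.88
tool_pos: [0.5713, 0.1357, 0.1894]
eef_rot: [[0.17, 0.985, 0.001], [0.985, -0.17, 0.0], [0.0, 0.001, -1.0]]
contact_force: [-4.7, -1.2, 11.7]
opening: 0.002
gripper_force: 5.9
```

Emit:
arm_command(moves=[[[0,0,0,0],[0,0,0,0],[0,0,0,0],[0,0,0,0],[0,0,0,0]]])

```text
time_s: 27.5
tool_pos: [0.5713, 0.1357, 0.1894]
eef_rot: [[0.17, 0.985, 0.001], [0.985, -0.17, 0.0], [0.0, 0.001, -1.0]]
contact_force: [-4.7, -1.5, 11.9]
opening: 0.008
gripper_force: 5.9
```

```bash
python3 - <<'E'
from h import *
s=robot.read_state(); print(s["contact_force"],s["tool_pos"])
p=shot("side");w=cloud(p)
P=w.reshape(-1,3);d=np.array([np.cos(np.radians(-99.8)),np.sin(np.radians(-99.8))]);m=np.array([.5585,.071])
q=(P[:,:2]-m); t=q@d; o=q@np.array([-d[1],d[0]]); k=(P[:,2]>.07)&(P[:,2]<.095)&(abs(o)>.022)&(abs(o)<.045)&(t>-.1)&(t<.17)
sl=np.polyfit(t[k],P[k,2],1)[0]; print(sl)
if abs(sl)<.004 and 8<s["contact_force"][2]<20: print(robot.close_job())
E
```

```text
[-4.73310023 -1.5378581  11.90111668] [0.57134697 0.13569045 0.18938508]
0.0022289017377635015
the job is handed in; nothing more can be done
None
```

I handed the job in at about 27.5 s with the level on the board and held pressed at about 12 N; the bubble read within 0.2 mm of centre before pressing, but the arm hid it during the press, when the board slope read 0.002 rad (about 1 mm of bubble).

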